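# Turn the bench carousel until the spare objective faces front

## Robot

A 6-joint arm with a two-finger parallel gripper is mounted at the origin on a cart in front of the work surface, level with it; the furniture and walls round the work are solid. World frame = base frame: x ahead of the robot, y to its left, z up, the work surface at z = 0. Lengths are in m, angles in rad, forces in N, time in s.
With the tool pointing down it reaches from about 0.3 to 0.875 m from the base axis. Payload 6.4 kg.
Tool frame: the origin (TCP) lies where the fingers leave the gripper's body, on its centre line; the fingertips stand 73 mm ahead of it and the grasp point (between the pads) lies 54 mm ahead of it; z points along the fingers, y is the line along which they close (so a half turn about z gives the same grasp; the last joint's range is limited). The gripper opens to 85 mm and grips with 20 to 120 N. Pads are 22 mm wide; open, the fingers measure 114 mm over their backs; the gripper's body (76 mm by 85 mm) begins 54 mm behind the grasp point. The pads swing forward as they close: fully open they stand 13 mm farther back than shut.
Start: joints at [-1.38, 0.181, 1.607, -0, 1.354, -0.206], TCP at [0.222, -0.53, 0.304] pointing down, gripper open.
Joint ranges: [-2.99, 2.99], [-0.89, 2.07], [0.3, 2.58], [-1.14, 4.28], [0, 2.63], [-3.12, 3.12]. Speed limits (rad/s): [2.57, 2.57, 3.01, 3.14, 3.14, 3.14].

## Interface

Orientations are given as a unit quaternion [w, x, y, z].
In Python, from bench import ctrl gives the robot as it stands.
- The arm moves only by the tool carry_out, never from a script. Its argument "steps" is one flat list of numbers, 7 for each row, row after row: the shift along the tool's x, y, z in m, then the turn, a rotation vector about the tool's x, y, z in rad, then the opening, from 0 (shut) to 1 (fully open). In form: [dx, dy, dz, wx, wy, wz, claw, dx, dy, dz, wx, wy, wz, claw, ...]. A call has 1 to 20 rows; each row is the pose to reach, as a shift and turn from the pose commanded when the call began, along the tool's axes at that moment; what a row does not reach only later rows make up. A row lasts 1/10 s, in which the tool goes at most 50 mm and 8.59 degrees, less where a joint would pass 70% of its speed; a pose out of reach is approached as far as the arm can. A call with a gripper value outside its range is refused whole. The fingers move at their own pace and stop on an object; the grip force is fixed at half the most. Time passes only in rows, so rows that repeat a pose let the fingers close. It gives the time, the measured TCP pose, the force, the opening and the grip force at its end, in the units of the state.
- ctrl.get_obs(): the state, without advancing time (a new reading comes with each control period).
- ctrl.camera(name): name is "scene" or "top"; returns the picture (384x512x3 uint8, red, green, blue); there is no depth.
- ctrl.camera_params(name): a dict with "vertical_fov" (degrees; the focal length in pixels is half the picture's height over the tangent of half this angle, whatever the lens; pixels are square), "cx", "cy" (the principal point, pixels), "cam_to_world" (4x4, takes a point from camera to world coordinates). Camera axes: x right, y down, z forward; pixel columns grow to the right and rows downward; lengths in m; the calibration is good to about 2 mm. A picture is of the moment at which its call begins. camera_params takes no time and is no camera call.
- ctrl.hand_in(): hands the job in; it is judged then, once.
The state is a dict: "time_s": time; "q": joint angles; "dq": joint speeds; "joint_efforts": joint torques, N m; "eef_pos": TCP position; "eef_rot": TCP orientation; "wrist_force": force on the tool from outside, world axes, zero at the start; "torque": the same for the moment, N m; "opening": opening from 0.0 (shut) to 1.0 (fully open); "grasp_force": force on a finger pad.
Only numpy, scipy, OpenCV 4.12 (cv2) and the standard library are available. Lean on these libraries where they do the work, as an engineer would, in place of code of your own. Each camera call takes 0.05 s, during which the arm holds its last target. There are 200 camera calls.

## Task

Bring the spare microscope objective (the small stepped lens barrel) to the front of the round turntable: push the upright posts on the turntable's rim with the fingertips until the objective stands squarely in line behind the flat pointer that sticks out of the foot. Push gently and do not grip the posts; nothing on the turntable may be touched, lifted, tipped or slid about, and the things lying round it on the bench stay where they are. Leave the turntable at rest there.

Things in the scene. Friction and masses are not known exactly. Their poses are not given: they have to be found in the camera images.
- turn_centre (a point): the turntable's axis of rotation, at the top of its rubber mat, 30 mm above the bench. The turntable is a white disc of 330 mm diameter (rim top 27.5 mm above the bench, underside 16 mm) with a dark rubber mat of 224 mm diameter, on a bearing in a fixed foot. It turns freely about the vertical, more than a full turn either way, with some friction (about 0.15 N m, that is about 1 N at a post), and stays where it is left
- post_0 (a point): top end of one of the eight identical upright round metal posts on the turntable's rim; it turns with the turntable. The posts are 12 mm in diameter, 150 mm from the axis, 45 degrees apart, and stand from the rim up to 88 mm above the bench. Any of them may be pushed sideways, between 35 and 85 mm above the bench
- turntable (a joint): angle of the turntable, 0 at the start, growing counter-clockwise seen from above; its start orientation varies
- pointer (a point): tip region of the flat metal pointer (22 mm wide bar with a square set on its corner, top 9 mm above the bench) that sticks out from under the turntable on the robot's side, 198 mm from the axis. It is fixed to the foot and marks the front: the front line runs from the axis through this point
- foot: the fixed foot under the turntable, origin on the axis at bench height; its -x axis points along the pointer (front), z up
- objective: the spare objective, a loose stepped lens barrel with a tapering upper end, 29 mm in diameter and 45 mm tall, the only such thing on the turntable; it stands on the rubber mat 68 mm from the axis; origin at the centre of its underside. Which of the five places it stands on varies
- medium_a: loose small screw cap bottle standing on the turntable, 44 mm in diameter, 88 mm tall (top 118 mm above the bench), about 68 mm from the axis; origin at the centre of its underside; leave alone
- medium_b: a second loose bottle of the same shape on the turntable; origin at the centre of its underside; leave alone
- dish_b: loose round clear dish, 39 mm in diameter, 14 mm high, lying on the turntable; origin at the centre of its underside; leave alone
- dish_work: loose round clear dish, 50 mm in diameter, 10 mm high, lying on the turntable; origin at the centre of its underside; leave alone
- carton_0: white carton 130x85x42 mm lying on the bench left of the turntable; origin at the centre of its underside; leave alone
- needle_case: flat case 125x64x22 mm lying on the bench at the front left; origin at the centre of its underside; leave alone
- timer: white bench timer, 41x68x55 mm, standing at the left; origin at the centre of its underside; leave alone
- tape_roll: roll of tape, 103 mm in diameter, 25 mm high, lying at the back right; origin at the centre of its underside; leave alone
There are look-alikes about, which are no part of the job. Leave any purple or turquoise look-alike of the objective alone.

How it is judged:
By the outcome, as a careful person would: the job done as asked, in the order asked, and still so for the second after the job is handed in, with the robot touching nothing.
It also fails if it takes over 58 s, if anything falls off the work surface, if the arm or the gripper's body presses on something with over 40 N, if the wrist force passes 120 N, or if a joint passes its speed limit or range.

## Working session

There is one attempt and no reset: what is moved stays moved. The work goes in short steps, Python scripts to look and compute and a tool call to move; the robot and the scene stay as the last step left them, time stands still between calls to the robot, and variables do not carry over. Pictures are saved under pics/ and viewed, at most 10 in all, crops included, and the job is handed in when it is done.

Besides the shell and the picture viewer there is one more tool, called after ">>>" as a command line: name --argument value ..., lists and objects as JSON in quotes. carry_out: Moves the arm, as the interface text tells. Its arguments: {"type":"object","properties":{"steps":{"type":"array"}},"required":["steps"]}

```bash
mkdir -p pics; python3 - <<'E'
from bench import ctrl
import cv2,numpy as np
for n in("top","scene"):
    im=ctrl.camera(n);cv2.imwrite(f"pics/{n}0.png",im[:,:,::-1]);p=ctrl.camera_params(n);print(n,p["vertical_fov"],p["cx"],p["cy"],np.round(p["cam_to_world"],4).tolist())
o=ctrl.get_obs();print(o["time_s"],o["eef_pos"],o["eef_rot"])
E
```

```text
top 51.18939747941459 252.62571631517855 195.94420901838447 [[-0.0087, -0.9968, 0.0791, 0.4417], [-0.9999, 0.0079, -0.0108, -0.0443], [0.0101, -0.0792, -0.9968, 1.2003], [0.0, 0.0, 0.0, 1.0]]
scene 43.06873031192596 261.7776814098544 188.29948807571492 [[0.6827, -0.3619, 0.6348, -0.3112], [-0.7306, -0.3441, 0.5897, -0.8112], [0.005, -0.8664, -0.4993, 0.7393], [0.0, 0.0, 0.0, 1.0]]
0.1 [ 0.22215461 -0.52994238  0.30305353] [-8.09120222e-04  9.80381115e-01  1.97109652e-01  3.44611163e-06]
```

View pics/top0.png

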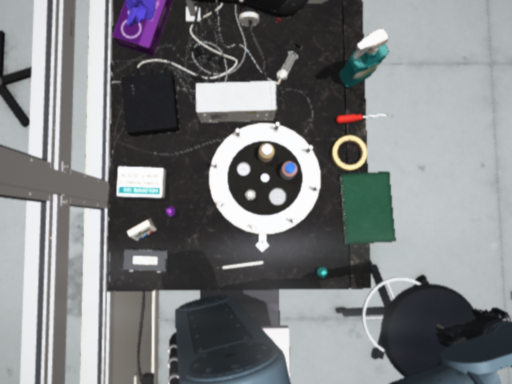

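View pics/scene0.png

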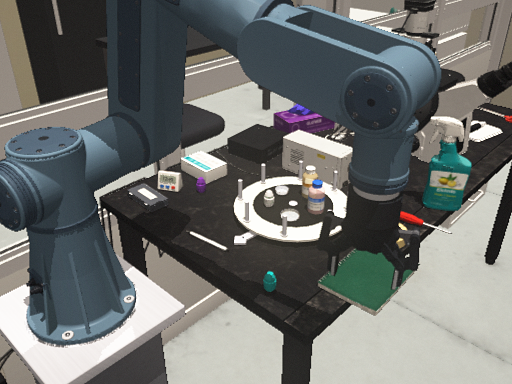

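Top view: the turntable is centred near (265,177) and the pointer is near (263,243). Candidates for the objective are the small barrel on the mat (250,195), the purple look-alike (171,211) and the turquoise one (322,271). I choose the mat one and check it in a crop.

```bash
python3 - <<'E'
import cv2,numpy as np
a=cv2.imread("pics/top0.png")[115:260,200:330];b=cv2.imread("pics/scene0.png")[150:255,225:355]
a=cv2.resize(a,None,fx=4,fy=4,interpolation=cv2.INTER_CUBIC)
cv2.imwrite("pics/c0.png",a)
b=cv2.resize(b,None,fx=5,fy=5,interpolation=cv2.INTER_CUBIC);cv2.imwrite("pics/c1.png",b)
E
```

```text
(no output)
```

View pics/c0.png

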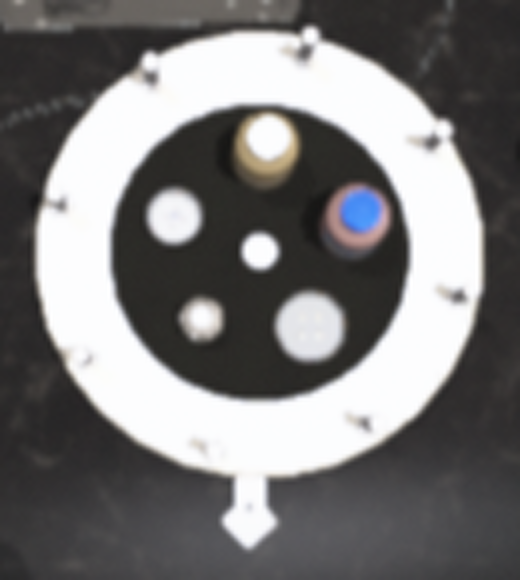

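View pics/c1.png

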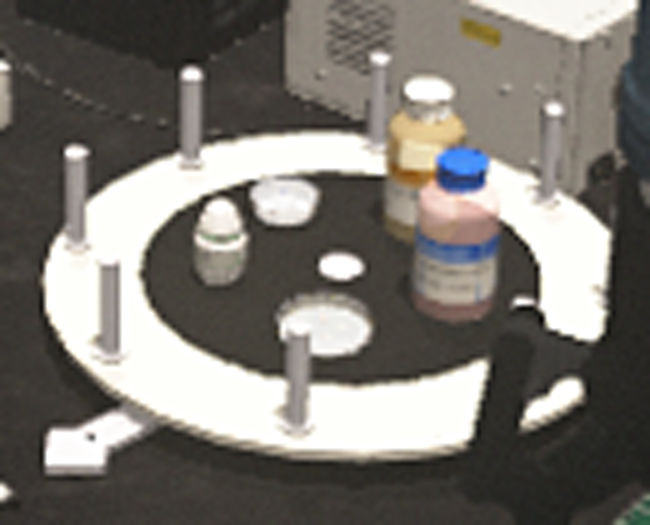

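```bash
cat > h.py <<'E'
import numpy as np
from bench import ctrl
def proj(n,P):
    p=ctrl.camera_params(n);T=np.linalg.inv(p["cam_to_world"]);f=192/np.tan(np.radians(p["vertical_fov"]/2))
    c=np.atleast_2d(P)@T[:3,:3].T+T[:3,3];return c[:,:2]/c[:,2:]*f+[p["cx"],p["cy"]]
def ray(n,u,v,z):
    p=ctrl.camera_params(n);T=np.array(p["cam_to_world"]);f=192/np.tan(np.radians(p["vertical_fov"]/2))
    d=T[:3,:3]@[(u-p["cx"])/f,(v-p["cy"])/f,1];return T[:3,3]+d*(z-T[2,3])/d[2]
E
python3 - <<'E'
from h import *
import cv2
g=cv2.imread("pics/top0.png",0)
m=(g>150).astype(np.uint8)
# mat: dark blob inside disc
roi=np.zeros_like(m);cv2.circle(roi,(265,177),48,1,-1)
d=((g<120)&(roi>0)).astype(np.uint8)
n,l,s,c=cv2.connectedComponentsWithStats(d);k=1+np.argmax(s[1:,4])
e=cv2.fitEllipse(cv2.convexHull(np.argwhere(l==k)[:,::-1].astype(np.int32)))
print(e);C=ray("top",*e[0],.03);print("mat",C)
px=lambda x,y:(200+(x+.5)/4-.5,115+(y+.5)/4-.5)
C2=ray("top",*px(260,251),.032);print("hub",C2)
P=ray("top",*px(249,517),.009);O=ray("top",*px(202,319),.055);print("ptr",P,"obj",O)
C=(C+C2)/2
an=lambda v:np.degrees(np.arctan2(v[1],v[0]))
print("front",an(P-C),np.hypot(*(P-C)[:2]),"obj",an(O-C),np.hypot(*(O-C)[:2]))
for q in [(150,60),(310,34),(445,128)]:
    t=ray("top",*px(*q),.088)-C;print("post",an(t),np.hypot(*t[:2]))
for q in [(208,447),(78,355),(365,425),(455,293)]:
    t=ray("top",*px(*q),.058)-C;print("postmid",an(t),np.hypot(*t[:2]))
# scene check post bases z=.0275
q2=lambda x,y:(225+(x+.5)/5-.5,150+(y+.5)/5-.5)
for q in [(76,152),(111,262),(298,333),(191,73)]:
    t=ray("scene",*q2(*q),.088)-C;print("scene post",an(t),np.hypot(*t[:2]))
t=ray("scene",*q2(220,270),.032)-C;print("scene obj",an(t),np.hypot(*t[:2]))
E
```

```text
((264.40948486328125, 177.66571044921875), (73.20574951171875, 74.03556060791016), 98.2401123046875)
mat [ 0.58826351 -0.09209886  0.03      ]
hub [ 0.58886758 -0.09265958  0.032     ]
ptr [ 0.39403692 -0.0832945   0.009     ] obj [ 0.53720719 -0.04957796  0.055     ]
front 177.32616212537272 0.19474064804848748 obj 140.19269405002993 0.06685527995569608
post 31.117668662939597 0.151131971972098
post -13.366152693427582 0.15146294562244678
post -58.409435081298625 0.1516624703316272
postmid 164.6210176183803 0.1481939779105229
postmid 120.25552812076089 0.15217070415320175
postmid -150.48544372507763 0.14736286037336432
postmid -103.89892897724297 0.14290917721391175
scene post 122.48242277337627 0.14914242771258912
scene post 168.51649271091705 0.15246629524169616
scene post -148.41431485099884 0.1569681452389727
scene post 76.91721391634334 0.14883297515152058
scene obj 137.57073603496983 0.06700959040198456
```

The crops show that the mat object at (250,195) is the stepped pale barrel, so it is the objective. It needs about +37° CCW. I will push the right-front post (angle 211°) with shut fingers, first moving above the gap before it.

>>> carry_out --steps '[0.03,-0.024,0,0,0,0.016,0,0.06,-0.049,0,0,0,0.033,0,0.09,-0.073,0,0,0,0.05,0,0.12,-0.097,0,0,0,0.066,0,0.15,-0.121,0,0,0,0.082,0,0.18,-0.146,0,0,0,0.1,0,0.21,-0.17,0,0,0,0.115,0,0.24,-0.194,0,0,0,0.131,0,0.27,-0.219,0,0,0,0.148,0,0.3,-0.243,0,0,0,0.164,0,0.33,-0.267,0,0,0,0.18,0,0.36,-0.291,0,0,0,0.197,0,0.36,-0.291,0.03,0,0,0.197,0,0.36,-0.291,0.06,0,0,0.197,0,0.36,-0.291,0.06,0,0,0.197,0]'

```text
time_s: 1.6
eef_pos: [0.4395, -0.121, 0.24]
eef_rot: [-0.002, 0.995, 0.1, -0.003]
wrist_force: [-0.4, 2.0, -0.3]
opening: -0.006
grasp_force: 0.0
```

```bash
python3 - <<'E'
from h import *
import cv2
o=ctrl.get_obs();print(o["time_s"],o["eef_pos"],o["eef_rot"],o["opening"],o["wrist_force"])
from scipy.spatial.transform import Rotation as R
w=o["eef_rot"];M=R.from_quat([*w[1:],w[0]]).as_matrix();print(M.round(3))
b=ctrl.camera("scene")[120:260,200:380,::-1]
cv2.imwrite("pics/s1.png",cv2.resize(b,None,fx=4,fy=4,interpolation=cv2.INTER_CUBIC))
E
```

```text
1.6 [ 0.43953989 -0.12099753  0.23995803] [-0.00245959  0.99495492  0.10023459 -0.00341678] -0.005812178153838572 [-0.40787219  2.03720417 -0.25816344]
[[ 0.98   0.199 -0.007]
 [ 0.199 -0.98   0.004]
 [-0.006 -0.006 -1.   ]]
```

View pics/s1.png

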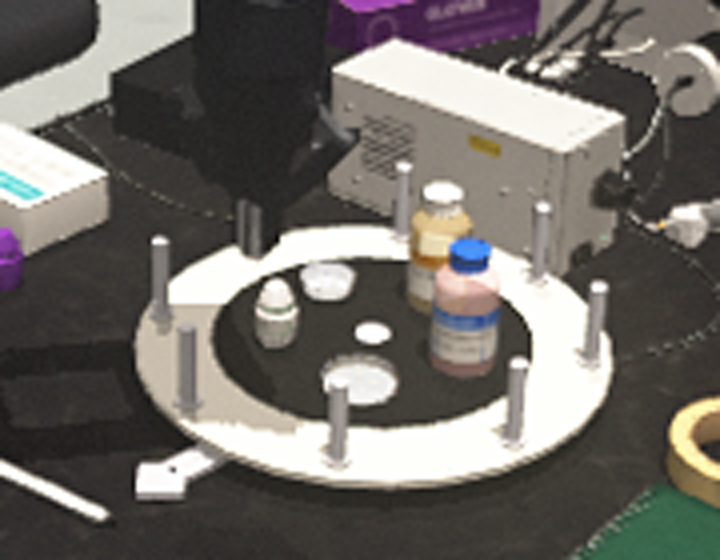

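Fingers are shut and stand over the rim, with all posts and the objective (277,315) clear. Next I go down into the gap and creep toward the post.

>>> carry_out --steps '[0,0,0.03,0,0,0,0,0,0,0.06,0,0,0,0,0,0,0.09,0,0,0,0,0,0,0.109,0,0,0,0,0,0,0.109,0,0,0,0,0,0.0065,0.109,0,0,-0.044,0,0.0006,0.013,0.109,0,0,-0.087,0,0.0013,0.0195,0.109,0,0,-0.131,0,0.0023,0.026,0.109,0,0,-0.175,0,0.0023,0.026,0.109,0,0,-0.175,0]'

```text
time_s: 2.65
eef_pos: [0.4509, -0.1496, 0.1374]
eef_rot: [0.002, 0.983, 0.186, 0.002]
wrist_force: [0.3, -0.5, 1.1]
opening: -0.001
grasp_force: 0.0
```

```bash
python3 - <<'E'
from h import *
o=ctrl.get_obs();print(o["time_s"],o["eef_pos"],o["wrist_force"])
v=o["eef_pos"]-np.array([.5885,-.0924,0]);print(np.degrees(np.arctan2(v[1],v[0]))%360,np.hypot(*v[:2]))
# push table: local axes at phi=201.4, steps a
for a in [1,2,3,4.5,6,7.5,9,10.5,12,13.5,15,16.5,18,19.5,21,22.5,24]:
    t=np.radians(a);print(a,round(.15*(1-np.cos(t)),4),round(.15*np.sin(t),4),round(-t,3))
E
```

```text
2.65 [ 0.45087158 -0.14958673  0.13744958] [ 0.27442703 -0.51162679  1.05573677]
202.56363735134067 0.14903658179201784
1 0.0 0.0026 -0.017
2 0.0001 0.0052 -0.035
3 0.0002 0.0079 -0.052
4.5 0.0005 0.0118 -0.079
6 0.0008 0.0157 -0.105
7.5 0.0013 0.0196 -0.131
9 0.0018 0.0235 -0.157
10.5 0.0025 0.0273 -0.183
12 0.0033 0.0312 -0.209
13.5 0.0041 0.035 -0.236
15 0.0051 0.0388 -0.262
16.5 0.0062 0.0426 -0.288
18 0.0073 0.0464 -0.314
19.5 0.0086 0.0501 -0.34
21 0.01 0.0538 -0.367
22.5 0.0114 0.0574 -0.393
24 0.013 0.061 -0.419
```

>>> carry_out --steps '[0,0.0026,0,0,0,-0.017,0,0.0001,0.0052,0,0,0,-0.035,0,0.0002,0.0079,0,0,0,-0.052,0,0.0005,0.0118,0,0,0,-0.079,0,0.0008,0.0157,0,0,0,-0.105,0,0.0013,0.0196,0,0,0,-0.131,0,0.0018,0.0235,0,0,0,-0.157,0,0.0025,0.0273,0,0,0,-0.183,0,0.0033,0.0312,0,0,0,-0.209,0,0.0041,0.035,0,0,0,-0.236,0,0.0051,0.0388,0,0,0,-0.262,0,0.0062,0.0426,0,0,0,-0.288,0,0.0073,0.0464,0,0,0,-0.314,0,0.0086,0.0501,0,0,0,-0.34,0,0.01,0.0538,0,0,0,-0.367,0,0.0114,0.0574,0,0,0,-0.393,0,0.0124,0.0595,0,0,0,-0.408,0,0.013,0.061,0,0,0,-0.419,0,0.013,0.061,0,0,0,-0.419,0]'

```text
time_s: 4.55
eef_pos: [0.4838, -0.2001, 0.1349]
eef_rot: [0.0, 0.922, 0.387, 0.0]
wrist_force: [0.6, -0.3, 0.0]
opening: 0.001
grasp_force: 0.0
```

```bash
python3 - <<'E'
from h import *
import cv2
o=ctrl.get_obs();print(o["time_s"],o["eef_pos"],o["wrist_force"])
v=o["eef_pos"]-np.array([.5885,-.0924,0]);print(np.degrees(np.arctan2(v[1],v[0]))%360,np.hypot(*v[:2]))
a=ctrl.camera("top")[:,:,::-1];cv2.imwrite("pics/t2.png",a)
b=ctrl.camera("scene")[:,:,::-1];cv2.imwrite("pics/s2.png",b)
A=cv2.resize(a[115:260,200:330],None,fx=3,fy=3,interpolation=cv2.INTER_CUBIC)
B=cv2.resize(b[145:250,225:355],None,fx=3,fy=3,interpolation=cv2.INTER_CUBIC)
B=cv2.copyMakeBorder(B,0,A.shape[0]-B.shape[0],0,0,0)
cv2.imwrite("pics/ab2.png",np.hstack([A,B]))
E
```

```text
4.55 [ 0.48382356 -0.20010633  0.13492597] [ 0.57399166 -0.30869668  0.00882845]
225.81733710824668 0.15019257594613977
```

View pics/ab2.png

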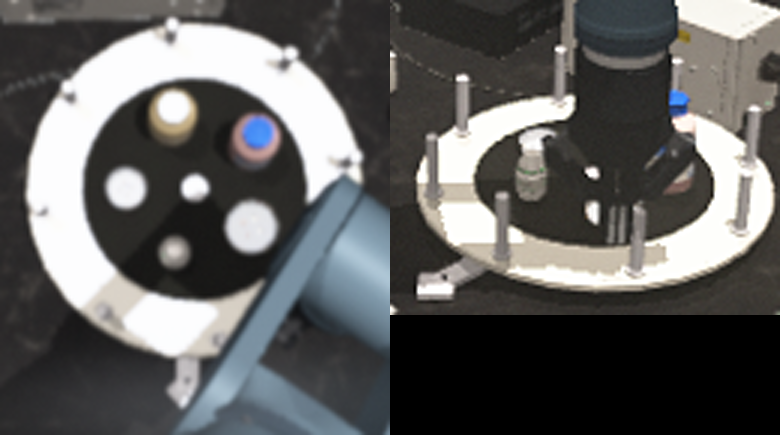

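```bash
cat >> h.py <<'E'
C=np.array([.5885,-.0924,0])
an=lambda v:np.degrees(np.arctan2(v[1],v[0]))
E
python3 - <<'E'
from h import *
px=lambda x,y:(200+(x+.5)/3-.5,115+(y+.5)/3-.5)
for q in [(172,21),(291,51),(68,89),(357,157)]:
    t=ray("top",*px(*q),.088)-C;print("post",an(t)%45,np.hypot(*t[:2]))
O=ray("top",*px(174,252),.055)-C;print("obj",an(O),np.hypot(*O[:2]))
s2=lambda x,y:(225+(x-390+.5)/3-.5,145+(y+.5)/3-.5)
for q in [(432,136),(502,195),(638,210),(753,107),(743,174),(461,77),(560,48)]:
    t=ray("scene",*s2(*q),.088)-C;print("scene post",an(t)%360,an(t)%45,np.hypot(*t[:2]))
for a in np.arange(1.5,18,1.5):
    t=np.radians(a);print(a,round(.15*(1-np.cos(t)),4),round(.15*np.sin(t),4),round(-t,3))
E
```

```text
post 8.184256136374705 0.1535260060769493
post 8.748982088886258 0.15196820549253015
post 8.82392800133735 0.14855894962098148
post 8.157607146675403 0.1514141410438043
obj 161.52581132150905 0.06726785969454321
scene post 143.63951386691437 8.63951386691437 0.1499959262163109
scene post 188.63917088877722 8.639170888777215 0.1509678621309873
scene post 233.06340192803407 8.063401928034068 0.14874675703025894
scene post 323.9805865976531 8.980586597653101 0.14869190419170825
scene post 276.26616318168925 6.266163181689237 0.1496899220515587
scene post 98.78554144428243 8.78554144428243 0.15052673308398773
scene post 53.71614981468646 8.71614981468646 0.1498122030330623
1.5 0.0001 0.0039 -0.026
3.0 0.0002 0.0079 -0.052
4.5 0.0005 0.0118 -0.079
6.0 0.0008 0.0157 -0.105
7.5 0.0013 0.0196 -0.131
9.0 0.0018 0.0235 -0.157
10.5 0.0025 0.0273 -0.183
12.0 0.0033 0.0312 -0.209
13.5 0.0041 0.035 -0.236
15.0 0.0051 0.0388 -0.262
16.5 0.0062 0.0426 -0.288
```

The picture shows the table turned about +22°, with the objective at 161.5° and the front at about 177.3°. I push on 13.5°, then take a fine measurement.

>>> carry_out --steps '[0,0.002,0,0,0,-0.013,0,0.0001,0.0039,0,0,0,-0.026,0,0.0002,0.0079,0,0,0,-0.052,0,0.0005,0.0118,0,0,0,-0.079,0,0.0008,0.0157,0,0,0,-0.105,0,0.0013,0.0196,0,0,0,-0.131,0,0.0018,0.0235,0,0,0,-0.157,0,0.0025,0.0273,0,0,0,-0.183,0,0.0033,0.0312,0,0,0,-0.209,0,0.0038,0.0335,0,0,0,-0.225,0,0.0041,0.035,0,0,0,-0.236,0,0.0041,0.035,0,0,0,-0.236,0]'

```text
time_s: 5.85
eef_pos: [0.5117, -0.2217, 0.135]
eef_rot: [0.0, 0.87, 0.493, 0.0]
wrist_force: [-0.6, 0.0, -0.6]
opening: 0.001
grasp_force: 0.0
```

```bash
python3 - <<'E'
from h import *
import cv2
o=ctrl.get_obs();print(o["time_s"],o["eef_pos"],o["wrist_force"])
v=o["eef_pos"]-C;print(an(v)%360,np.hypot(*v[:2]))
ims=[ctrl.camera("top").astype(float) for _ in range(3)]
a=np.mean(ims,0).astype(np.uint8)[:,:,::-1];cv2.imwrite("pics/t3.png",a)
cv2.imwrite("pics/c3.png",cv2.resize(a[130:256,215:325],None,fx=4.7,fy=4.7,interpolation=cv2.INTER_CUBIC))
b=ctrl.camera("scene")[:,:,::-1];cv2.imwrite("pics/s3.png",b)
E
```

```text
5.85 [ 0.51171975 -0.22167003  0.13496219] [-0.57637266  0.0084261  -0.62647285]
239.2917015481445 0.15035274406882362
```

View pics/c3.png

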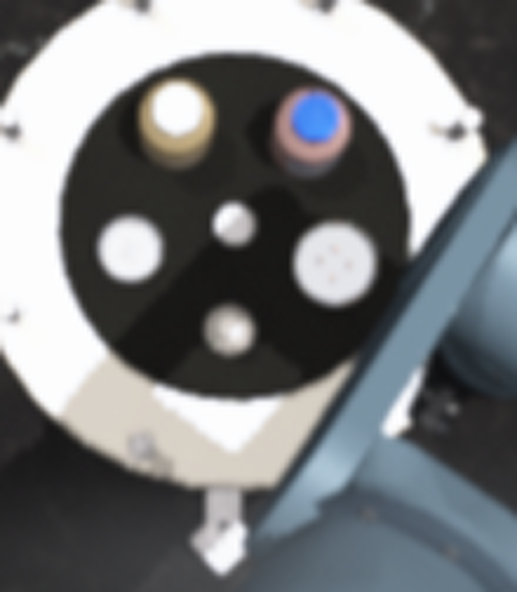

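The objective stands near (229,330), the hub at (234,223), and the pointer bar and square at (223,500) and (220,543); they are almost in line.

```bash
python3 - <<'E'
from h import *
import cv2
k=4.7
px=lambda x,y:(215+(x+.5)/k-.5,130+(y+.5)/k-.5)
H=ray("top",*px(234,223),.032);print("hub",H)
for nm,q,z in [("obj",(229,330),.055),("obj top",(230,329),.07),("tip",(221,574),.009),("sq",(220,543),.009),("bar",(223,497),.009)]:
    P=ray("top",*px(*q),z);print(nm,P,an(P-C)%360,an(P-H)%360,np.hypot(*(P-C)[:2]))
# pointer edges in first (unshaded) picture: rows -> mid column
g=cv2.imread("pics/top0.png",0).astype(float)
for r in range(233,252):
    w=np.clip(g[r,245:282]-90,0,None);u=245+(w*np.arange(37)).sum()/max(w.sum(),1);P=ray("top",u,r,.009);print(r,round(u,2),round(w.sum()),P[:2].round(4),round(an(P-C)%360,2))
# disc rim centre
m=np.zeros(g.shape,np.uint8);cv2.circle(m,(265,178),60,1,-1)
t=((g>130)&(m>0)).astype(np.uint8);t[232:]=0
n,l,s,c=cv2.connectedComponentsWithStats(t);i=1+np.argmax(s[1:,4])
cn=max(cv2.findContours((l==i).astype(np.uint8),0,cv2.CHAIN_APPROX_NONE)[0],key=cv2.contourArea)[:,0]
cn=cn[(cn[:,1]<228)]
W=np.array([ray("top",*q,.0275)[:2] for q in cn])
for _ in range(4):
    s=np.linalg.lstsq(np.c_[2*W,np.ones(len(W))],(W**2).sum(1),rcond=None)[0];r=np.sqrt(s[2]+s[0]**2+s[1]**2);e=np.hypot(*(W-s[:2]).T)-r;W=W[abs(e)<2.5*e.std()+5e-4]
print("disc",s[:2],r,e.std())
E
```

```text
hub [ 0.58982383 -0.09199059  0.032     ]
obj [ 0.52125913 -0.08727934  0.055     ] 175.64510561755014 176.06924526519242 0.06743556491552173
obj top [ 0.5208158  -0.08732514  0.07      ] 175.71207389346162 176.13227194931594 0.06787418996466171
tip [ 0.37100972 -0.08232227  0.009     ] 177.3470135766312 177.47002628375228 0.21772363934022002
sq [ 0.39034195 -0.08189627  0.009     ] 176.96577241716017 177.10315056618532 0.19843624089633596
bar [ 0.41909546 -0.0840858   0.009     ] 177.19023619899605 177.34907560658849 0.16960844017970111
233 264.55 2723 [ 0.426  -0.0915] 179.7
234 263.15 1501 [ 0.423  -0.0874] 178.27
235 262.15 1266 [ 0.4201 -0.0844] 177.27
236 262.11 1280 [ 0.4172 -0.0842] 177.27
237 262.11 1282 [ 0.4142 -0.0842] 177.31
238 262.12 1284 [ 0.4113 -0.0842] 177.35
239 262.12 1281 [ 0.4084 -0.0842] 177.39
240 262.12 1269 [ 0.4054 -0.0842] 177.42
241 262.09 1297 [ 0.4025 -0.084 ] 177.42
242 261.95 1536 [ 0.3995 -0.0836] 177.33
243 261.84 1844 [ 0.3966 -0.0832] 177.26
244 261.86 2080 [ 0.3937 -0.0833] 177.31
245 261.97 2151 [ 0.3907 -0.0835] 177.44
246 262.04 2038 [ 0.3878 -0.0837] 177.52
247 262.04 1774 [ 0.3849 -0.0837] 177.55
248 262.04 1449 [ 0.3819 -0.0837] 177.58
249 262.01 1110 [ 0.379  -0.0835] 177.58
250 261.95 776 [ 0.3761 -0.0833] 177.55
251 262.01 439 [ 0.3731 -0.0835] 177.63
disc [ 0.58902347 -0.09258035] 0.16427911781970433 0.0008929519399833622
```

>>> carry_out --steps '[0,0.0015,0,0,0,-0.01,0,0,0.003,0,0,0,-0.02,0,0.0001,0.0047,0,0,0,-0.031,0,0.0001,0.0047,0,0,0,-0.031,0,0.0001,0.0047,0,0,0,-0.031,0,0,-0.005,0,0,0,0,0,0.001,-0.017,0,0,0,0,0,0.001,-0.017,-0.04,0,0,0,0,0.001,-0.017,-0.08,0,0,0,0,0.001,-0.017,-0.12,0,0,0,0,-0.04,-0.012,-0.12,0,0,0,0,-0.08,-0.005,-0.12,0,0,0,0,-0.12,0,-0.12,0,0,0,0,-0.16,0.005,-0.12,0,0,0,0,-0.2,0.01,-0.12,0,0,0,0,-0.23,0.017,-0.12,0,0,0,0,-0.23,0.017,-0.12,0,0,0,0]'

```text
time_s: 7.75
eef_pos: [0.4056, -0.4305, 0.2549]
eef_rot: [0.001, 0.872, 0.49, -0.0]
wrist_force: [-0.1, 0.5, 0.2]
opening: -0.006
grasp_force: 0.0
```

```bash
python3 - <<'E'
from h import *
import cv2
o=ctrl.get_obs();print(o["time_s"],o["eef_pos"],o["wrist_force"])
a=np.mean([ctrl.camera("top").astype(float) for _ in range(3)],0).astype(np.uint8)[:,:,::-1];cv2.imwrite("pics/t4.png",a)
cv2.imwrite("pics/c4.png",cv2.resize(a[130:256,205:325],None,fx=4.7,fy=4.7,interpolation=cv2.INTER_CUBIC))
b=ctrl.camera("scene")[:,:,::-1];cv2.imwrite("pics/s4.png",b)
# turntable rotation relative to start via phase-correlated feature: posts tops handled by eye
E
```

```text
7.75 [ 0.40555009 -0.43046777  0.25486639] [-0.14460446  0.46497857  0.17600187]
```

View pics/c4.png

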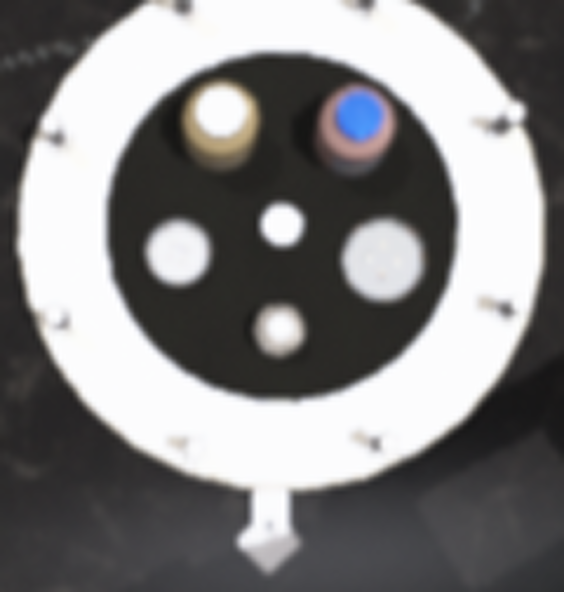

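Unobstructed view: hub (282,225), objective (279,330), pointer (269,543). I measure this with blob centroids, compared against the first picture.

```bash
python3 - <<'E'
from h import *
import cv2
Cc=np.array([.5888,-.0925,0])
px=lambda x,y:(205+(x+.5)/4.7-.5,130+(y+.5)/4.7-.5)
p0=lambda x,y:(200+(x+.5)/4-.5,115+(y+.5)/4-.5)
def cen(f,q,R,z):
    g=cv2.imread(f,0).astype(float);u,v=q
    Y,X=np.mgrid[:384,:512]
    for _ in range(6):
        w=np.clip(g-60,0,60)*(np.hypot(X-u,Y-v)<R);u,v=(w*X).sum()/w.sum(),(w*Y).sum()/w.sum()
    return ray("top",u,v,z)
for nm,a,b,R,z in [("hub",(260,251),(282,225),8,.032),("obj",(202,319),(279,330),9.5,.055),("dish_b",(174,216),(178,252),10,.037),("dish_w",(310,326),(383,260),12,.035)]:
    A=cen("pics/top0.png",p0(*a),R,z);B=cen("pics/t4.png",px(*b),R,z)
    print(nm,A[:2].round(4),B[:2].round(4),an(A-Cc)%360,an(B-Cc)%360,(an(B-Cc)-an(A-Cc))%360,np.hypot(*(B-Cc)[:2]))
for q in [(515,110)]:
    t=ray("top",*px(*q),.088)-Cc;print("post",an(t)%45,np.hypot(*t[:2]))
for q in [(.39,-.0835),(.41,-.0842)]: print("front",an(np.array([*q,0])-Cc)%360)
E
```

```text
hub [ 0.5889 -0.0924] [ 0.5889 -0.0925] 35.97417275133377 12.596943783035083 336.6227710317013 0.00010931117780846565
obj [ 0.5374 -0.0494] [ 0.5215 -0.0894] 140.00972512398425 177.35289528479612 37.343170160811866 0.06741576756835485
dish_b [ 0.6146 -0.0298] [ 0.5715 -0.0276] 67.64199601099973 104.91122557748352 37.26922956648379 0.06711498856900733
dish_w [ 0.5329 -0.1285] [ 0.5661 -0.155 ] 212.77028187239267 250.02919601152917 37.25891413913649 0.06654713828325035
post 23.83206781690606 0.15087448110165505
front 177.40789657153877
front 177.34220456106445
```

The objective is at 177.35° and the front line at 177.4°. The two dishes turned by the same 37.3°, so nothing slid.

```bash
python3 -c "
from bench import ctrl
print(ctrl.hand_in())"
```

```text
the job is handed in; nothing more can be done
None
```

I pushed one post to turn the turntable about 37° counter-clockwise; the objective now stands within about 0.1° of the pointer line by camera, the gripper is clear, and the job is handed in.

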